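# Feed a junction box into the inspection jig

### The job

Push the light-grey junction box into the lane of the inspection jig and along it, between the two guide rails, until it sits square up against the end stop, then take the gripper away. The rails are touch-sensing: neither the box nor the robot may touch either of them, so line the box up in front of the lane first. Only push the box with the fingers, never lift or tip it, and leave the terminal block and the relay beside the rails where they stand.

Things in the scene. Friction and masses are not known exactly. Their poses are not given: they have to be found in the camera images.
- jig: inspection jig, fixed: flat grey plate 420 (x) x 200 (y) x 6 mm. Origin: centre of its underside, on the trolley top (z = 0). +x runs along the lane, roughly from the robot's left to its right; +y to the left of +x; z up. Lane centre line: y = 0. Open apron, where the box starts: x -210 to -30 mm. Lane: from its mouth at x = -30 mm to the end stop, 98 mm clear between the rails
- rail_left: guide rail at the +y side of the lane, not to be touched: low steel bar, black rubber strip on its inner face, 220 long x 10 wide x 12 mm high, on the plate (top 18 mm above the trolley top). Origin: centre of its underside, at (80, 54, 6) mm in the jig frame; inner face at jig y = +49 mm
- rail_right: guide rail at the -y side of the lane, not to be touched, same as the other. Origin: centre of its underside, at (80, -54, 6) mm in the jig frame; inner face at jig y = -49 mm
- junction_box: light-grey square junction box, loose, 0.17 to 0.35 kg, upright on the apron, up to 25 mm off the centre line, turned up to 0.25 rad. Origin: centre of its underside; x, y square to its sides, x roughly along the lane. Body 80 x 80 mm up to 30 mm above its underside, lid 84 x 84 mm from 30 to 45 mm (on the plate: 36 to 51 mm above the trolley top, well above the rails)
- stop_face (a point): centre of the lower edge of the flat face of the end stop, a dark steel block 22 mm high and 98 mm wide that closes the lane, at (175, 0, 6) mm in the jig frame; axes as the jig. The box fully home has its centre 40 mm before it (jig x = 135 mm)
- terminals: small loose yellow-and-green terminal block 48 x 24 x 37 mm, standing on the plate outside one of the rails; origin: centre of its underside. To be left alone.
- relay: small loose plug-in relay with clear cover 35 x 28 x 55 mm, standing on the plate outside the other rail; origin: centre of its underside. To be left alone.

How it is judged (in metres and radians):
On the way:
1. the box has entered the lane, between the rails, with a good part of it past the mouth (x of junction_box in the frame of jig between 0 and 0.1 m and y of junction_box in the frame of jig between -0.012 and 0.012 m), for 0.1 s.
At the end, for the whole second after the job is handed in: The junction box stands flat in the lane against the end stop (gap under 6 mm), within 10 mm of the centre line and square to it within 0.12 rad, at rest and released (x of junction_box in the frame of jig between 0.129 and 0.14 m and y of junction_box in the frame of jig between -0.01 and 0.01 m and angle between the x axis of junction_box and the x axis of jig, either way round below 0.12 rad and angle between junction_box's own z axis and vertical below 0.05 rad and height (world z) of junction_box below 0.01 m and linear speed of junction_box below 0.01 m/s); the robot touches nothing.
It fails at once if the left rail is touched (over 0.3 N) (contact force between rail_left and anything else above 0.3 N).
It fails at once if the right rail is touched (over 0.3 N) (contact force between rail_right and anything else above 0.3 N).
It fails at once if the box is lifted (over 8 mm) (height (world z) of junction_box above 0.014 m).
It fails at once if the box is tipped (over 0.2 rad) (angle between junction_box's own z axis and vertical above 0.2 rad).
It fails at once if the terminal block or relay is moved (over 10 mm) (distance of any of terminals, relay from where it was at the start of the episode above 0.01 m).
It also fails if it takes over 64 s, if anything falls off the work surface, if the arm or the gripper's body presses on something with over 40 N, if the wrist force passes 120 N, or if a joint passes its speed limit or range.

### The arm

A 6-joint arm with a two-finger parallel gripper is mounted at the origin on a cart in front of the work surface, level with it; the furniture and walls round the work are solid. World frame = base frame: x ahead of the robot, y to its left, z up, the work surface at z = 0. Lengths are in mm, angles in rad, forces in N, time in s.
With the tool pointing down it reaches from about 350 to 850 mm from the base axis. Payload 8.1 kg.
Tool frame: the origin (TCP) lies on the centre line of the jaws, within the pads' length; the fingertips stand 14 mm ahead of it and the grasp point (between the pads) lies 5 mm behind it; z points along the fingers, y is the line along which they close (so a half turn about z gives the same grasp; the last joint's range is limited). The gripper opens to 93 mm and grips with 3 to 60 N. Pads are 15 mm wide; open, the fingers measure 128 mm over their backs; the gripper's body (75 mm by 188 mm) begins 65 mm behind the grasp point.
Start: joints at [-1.273, 0.13, 1.488, -0, 1.523, -0.085], TCP at [224.132, -556.57, 232.635] pointing down, gripper open.
Joint ranges: [-2.96, 2.96], [-0.89, 2.26], [0.02, 2.5], [-1.34, 4.48], [0, 2.73], [-2.66, 2.66]. Speed limits (rad/s): [2.39, 2.39, 2.79, 3.14, 3.14, 3.14].

### API

Orientations are given as a unit quaternion [x, y, z, w].
In Python, from cell import * gives the robot as it stands.
- The arm moves only by the tool drive_tool, never from a script. Its argument "targets" is a list of rows, each an object of numbers: "x", "y", "z": the shift along the world's x, y, z in m; "ax", "ay", "az": the turn, a rotation vector about the world's x, y, z in rad; "hand": the closure, from -1 (fully open) to 1 (shut). In form: [{"x": .., "y": .., "z": .., "ax": .., "ay": .., "az": .., "hand": ..}, ...]. A call has 1 to 10 rows; each row shifts and turns the commanded pose from where the row before left it; what a row does not reach is not made up. A row lasts 1/8 s, in which the tool goes at most 62.5 mm and 10.7 degrees, less where a joint would pass 70% of its speed; a pose out of reach is approached as far as the arm can. A call is refused whole if a number of a shift passes 0.0625 or a number of a turn 0.188, either way. A call with a gripper value outside its range is refused whole. The fingers move at their own pace and stop on an object; "squeeze" is the grip in N (left out, the last holds). Time passes only in rows, so rows that do not move let the fingers close. It gives the time, the measured TCP pose, the force, the opening and the grip force at its end, in the units of the state.
- get_state(): the state, without advancing time (a new reading comes with each control period).
- snapshot(name): name is "side" or "top"; returns a dict with "image" (384x512x3 uint8, blue, green, red), "vfov" (degrees; the focal length in pixels is half the picture's height over the tangent of half this angle, whatever the lens; pixels are square), "cx", "cy" (the principal point, pixels), "R" (3x3) and "t" (3): a world point X has camera coordinates R X + t. Camera axes: x right, y down, z forward; pixel columns grow to the right and rows downward; lengths in mm; the calibration is good to about 2 mm. A picture is of the moment at which its call begins. There is no depth.
- job_done(): hands the job in; it is judged then, once.
The state is a dict: "t": time; "joints": joint angles; "qd": joint speeds; "joint_efforts": joint torques, N m; "tcp_pos": TCP position; "ee_rot": TCP orientation; "ft_force": force on the tool from outside, world axes, zero at the start; "torque": the same for the moment, N m; "finger_gap": opening from 0.0 (shut) to 1.0 (fully open); "gripper_force": force on a finger pad.
Only numpy, scipy, OpenCV 4.12 (cv2) and the standard library are available. Lean on these libraries where they do the work, as an engineer would, in place of code of your own. Each camera call takes 0.05 s, during which the arm holds its last target. There are 200 camera calls.

## Working session

There is one attempt and no reset: what is moved stays moved. The work goes in short steps, Python scripts to look and compute and a tool call to move; the robot and the scene stay as the last step left them, time stands still between calls to the robot, and variables do not carry over. Pictures are saved under pics/ and viewed, at most 10 in all, crops included, and the job is handed in when it is done.

Besides the shell and the picture viewer there is one more tool, called after "Request:" as name(argument=value, ...), one argument or row to a line, values as JSON. drive_tool: Moves the arm, as the interface text tells. Its arguments: {"type":"object","properties":{"targets":{"type":"array","items":{"type":"object","properties":{"x":{"type":"number"},"y":{"type":"number"},"z":{"type":"number"},"ax":{"type":"number"},"ay":{"type":"number"},"az":{"type":"number"},"hand":{"type":"number"}}}},"squeeze":{"type":"number"}},"required":["targets"]}

```bash
mkdir -p pics
python3 - <<'E'
from cell import *
import cv2,pickle
for n in("top","side"):
    s=snapshot(n); pickle.dump(s,open(f"pics/{n}0.pkl","wb")); cv2.imwrite(f"pics/{n}0.png",s["image"]); print(n,s["vfov"],s["cx"],s["cy"],s["R"],s["t"])
print(get_state())
E
```

```text
top 46.70384873900287 260.43748357001635 182.48284472190727 [[-0.0184405  -0.99932289  0.03183886]
 [-0.9877854   0.01328115 -0.1552534 ]
 [ 0.15472542 -0.03431291 -0.98736147]] [ 53.65993004 566.25893578 818.74943855]
side 51.106684465740926 259.3353476906732 189.88912831134425 [[-0.89831707 -0.43851901 -0.02697266]
 [-0.11894313  0.30183947 -0.94590986]
 [ 0.42294087 -0.84651876 -0.32330637]] [496.00499999 103.42933745 672.42088319]
{'t': 0.1, 'joints': array([-1.27341150e+00,  1.31071928e-01,  1.48914572e+00,  1.77760465e-05,
        1.52303440e+00, -8.54122074e-02]), 'qd': array([-0.00082463, -0.00050206, -0.0022957 ,  0.00072493,  0.00092956,
       -0.00056234]), 'joint_efforts': array([ 8.72255659e-04, -5.61337531e+01, -4.93096519e+01,  7.70957675e-02,
        2.89961306e-02, -3.65018548e-05]), 'tcp_pos': array([ 223.98550949, -556.09510546,  231.71408109]), 'ee_rot': array([ 9.81738897e-01,  1.90231571e-01, -7.89443281e-05, -8.25981058e-04]), 'ft_force': array([-0.37930022, -0.27718324,  0.67024852]), 'torque': array([ 0.02221346, -0.01902076, -0.01480228]), 'gripper_force': 0.0, 'finger_gap': 0.9999637691400711}
```

View pics/top0.png

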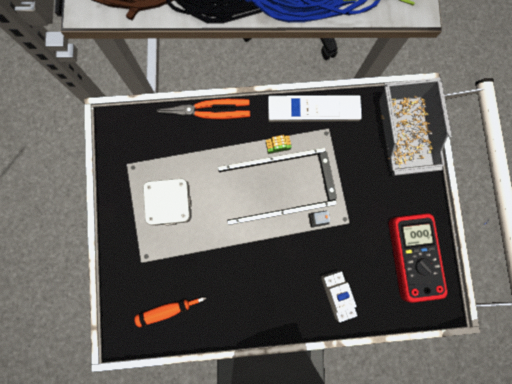

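View pics/side0.png

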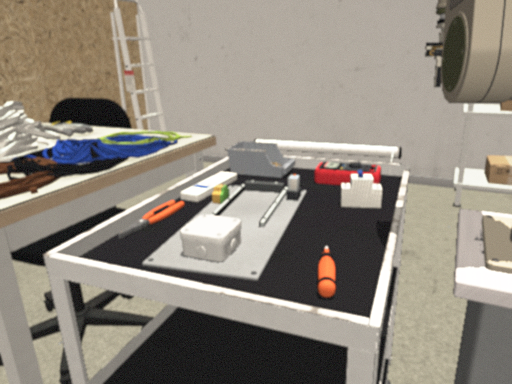

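Top view: plate corners near (128,165), (328,130), (350,222), (143,262); box lid around (167,201); rails run to the right up to the stop near (328,177). Terminal block at (279,144), relay at (320,218).

```bash
cat > h.py <<'E'
import cv2,numpy as np,pickle
from scipy.optimize import least_squares
def f(s): return s["image"].shape[0]/2/np.tan(np.radians(s["vfov"])/2)
def back(s,p,z):
    p=np.atleast_2d(np.asarray(p,float)); R=np.array(s["R"]);t=np.array(s["t"]).ravel()
    d=np.c_[(p[:,0]-s["cx"])/f(s),(p[:,1]-s["cy"])/f(s),np.ones(len(p))]@R
    c=-R.T@t; return c+d*((z-c[2])/d[:,2])[:,None]
def proj(s,X):
    c=np.atleast_2d(X)@np.array(s["R"]).T+np.array(s["t"]).ravel()
    return np.c_[s["cx"]+f(s)*c[:,0]/c[:,2],s["cy"]+f(s)*c[:,1]/c[:,2]]
def quad(mask):
    """sub-pixel corners: lines fitted to the 4 sides of the largest blob"""
    cs,_=cv2.findContours(mask,cv2.RETR_EXTERNAL,cv2.CHAIN_APPROX_NONE)
    c=max(cs,key=cv2.contourArea); h=cv2.convexHull(c)
    e=.02
    while len(q:=cv2.approxPolyDP(h,e*cv2.arcLength(h,True),True))>4: e+=.005
    q=q[:,0].astype(float); pts=c[:,0].astype(float); L=[]
    for a,b in zip(q,np.roll(q,-1,0)):
        u=(b-a)/np.linalg.norm(b-a); n=np.array([-u[1],u[0]]); l=np.linalg.norm(b-a)
        s=(pts-a)@u; d=np.abs((pts-a)@n)
        k=pts[(s>.12*l)&(s<.88*l)&(d<3)]
        v=cv2.fitLine(k.astype(np.float32),cv2.DIST_HUBER,0,.01,.01).ravel()
        L.append(np.cross([v[2],v[3],1],[v[2]+v[0],v[3]+v[1],1]))
    x=[np.cross(L[i-1],L[i]) for i in range(4)]
    return np.array([p[:2]/p[2] for p in x])
E
python3 - <<'E'
from h import *
s=pickle.load(open("pics/top0.pkl","rb")); im=s["image"]
g=cv2.cvtColor(im,cv2.COLOR_BGR2GRAY)
m=np.zeros_like(g); m[122:272,115:362]=(g[122:272,115:362]>75)*255
m=cv2.morphologyEx(m,cv2.MORPH_CLOSE,np.ones((3,3)))
P=quad(m); print(P.round(1)); W=back(s,P,6); print(W.round(1)); print(np.linalg.norm(W-np.roll(W,-1,0),axis=1), W.mean(0))
b=np.zeros_like(g); b[165:240,135:200]=(g[165:240,135:200]>205)*255
B=quad(b); V=back(s,B,51); print(B.round(1),V.round(1),np.linalg.norm(V-np.roll(V,-1,0),axis=1),V.mean(0))
v=im[120:275,115:365].copy(); v=cv2.resize(v,None,fx=3.2,fy=3.2,interpolation=cv2.INTER_CUBIC)
for p in np.r_[P,B]: cv2.circle(v,tuple(int(a) for a in (p-[115,120]+.5)*3.2),3,(0,0,255),1)
cv2.imwrite("pics/z1.png",v)
E
```

```text
[[328.4 127.7]
 [349.3 222.8]
 [140.7 262.4]
 [126.2 163.7]]
[[ 686.   -99.8    6. ]
 [ 488.5 -133.7    6. ]
 [ 418.3  280.1    6. ]
 [ 614.8  313.5    6. ]]
[200.34301218 419.71179656 199.39247336 419.39094739] [551.90354921  90.04067743   6.        ]
[[185.3 178.3]
 [187.9 219.9]
 [145.5 223.8]
 [143.5 182.3]] [[575.8 188.7  51. ]
 [496.3 183.1  51. ]
 [490.2 262.3  51. ]
 [569.2 267.9  51. ]] [79.74331379 79.44650799 79.19274347 79.46260527] [532.89730627 225.47705887  51.        ]
```

View pics/z1.png

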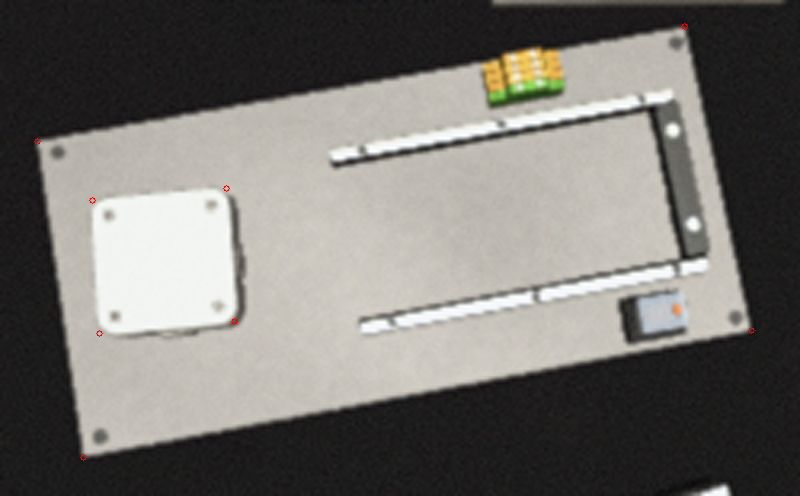

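The overlay fits the plate well (420x200 recovered); the box outline comes out a bit small (79.5 vs 84), so I'll check its edge threshold and check the rails too.

Run:
```python
from h import *
s=pickle.load(open("pics/top0.pkl","rb")); im=s["image"]
g=cv2.cvtColor(im,cv2.COLOR_BGR2GRAY)
print(g[201,138:152],g[201,182:196]); print(g[174:188,166],g[216:230,166])
J=np.array([551.9,90.04]);yaw=np.arctan2(-413.3-413.8,71.2+70.2);print("yaw",yaw)
c,n=np.cos(yaw),np.sin(yaw);R=np.array([[c,-n],[n,c]])
w=lambda x,y,z:np.r_[J+R@[x,y],z]
G=cv2.resize(g,None,fx=4,fy=4,interpolation=cv2.INTER_CUBIC)
# rail cross profiles on top plane z=18
for x in(0,50,100,150):
    ys=np.arange(-64,64.1,.5)
    q=proj(s,[w(x,y,18) for y in ys]).astype(np.float32)
    v=cv2.remap(g,q[:,:1],q[:,1:],cv2.INTER_CUBIC).ravel().astype(int)
    k=np.abs(ys)>40; hi=ys[(v>215)&k]; print(x,"R",hi[hi<0][[0,-1]] if (hi<0).any() else 0,"L",hi[hi>0][[0,-1]] if (hi>0).any() else 0)
xs=np.arange(160,215,1.); q=proj(s,[w(x,-10,28) for x in xs]).astype(np.float32)
print("stop top z28",list(zip(xs.astype(int).tolist(),cv2.remap(g,q[:,:1],q[:,1:],cv2.INTER_CUBIC).ravel().tolist())))
```

```text
[187 188 185 184 186 189 211 240 243 244 243 243 243 243] [244 243 244 244 242 217 143 115  86 126 188 196 196 197]
[184 184 184 179 183 189 216 240 244 243 243 244 244 243] [242 243 244 244 244 243 231 170 175 157 184 190 193 191]
yaw -1.401474476114068
0 R [-58.5 -52. ] L [52.  58.5]
50 R [-57.5 -53. ] L [52.5 58. ]
100 R [-57.5 -52.5] L [52.  57.5]
150 R [-58.5 -52.5] L [52. 58.]
stop top z28 [(160, 196), (161, 196), (162, 197), (163, 198), (164, 197), (165, 195), (166, 196), (167, 194), (168, 193), (169, 172), (170, 137), (171, 90), (172, 52), (173, 33), (174, 33), (175, 54), (176, 80), (177, 102), (178, 111), (179, 110), (180, 109), (181, 106), (182, 107), (183, 108), (184, 105), (185, 102), (186, 101), (187, 103), (188, 106), (189, 114), (190, 135), (191, 159), (192, 181), (193, 189), (194, 193), (195, 192), (196, 190), (197, 190), (198, 191), (199, 194), (200, 195), (201, 196), (202, 191), (203, 186), (204, 148), (205, 102), (206, 57), (207, 33), (208, 21), (209, 24), (210, 29), (211, 28), (212, 27), (213, 28), (214, 29)]
```

Jig: centre (552, 90), yaw -1.4015, confirmed by the rails (symmetric at ±52…58) and the stop (x=175). Box: jig (-136, +3.6), yaw about -0.09. I'll push from behind with the fingers part-open as a two-point pusher. First I swing over high.

Request:
drive_tool(
  targets=[
    {"x": 0.0164,"y": 0.0475,"az": 0.0754,"hand": 0.35},
    {"x": 0.0164,"y": 0.0475,"az": 0.0754,"hand": 0.35},
    {"x": 0.0164,"y": 0.0475,"az": 0.0754,"hand": 0.35},
    {"x": 0.0164,"y": 0.0475,"az": 0.0754,"hand": 0.35},
    {"x": 0.0164,"y": 0.0475,"az": 0.0754,"hand": 0.35},
    {"x": 0.0164,"y": 0.0475,"az": 0.0754,"hand": 0.35},
    {"x": 0.0164,"y": 0.0475,"az": 0.0754,"hand": 0.35},
    {"x": 0.0164,"y": 0.0475,"az": 0.0754,"hand": 0.35},
    {"x": 0.0164,"y": 0.0475,"az": 0.0754,"hand": 0.35},
  ],
  squeeze=10,
)

```text
invalid input at $.targets[0]: expected keys x, y, z, ax, ay, az, hand
```

Request:
drive_tool(
  targets=[
    {"x": 0.0164,"y": 0.0475,"az": 0.0754,"hand": 0.35},
    {"x": 0.0164,"y": 0.0475,"az": 0.0754,"hand": 0.35},
    {"x": 0.0164,"y": 0.0475,"az": 0.0754,"hand": 0.35},
    {"x": 0.0164,"y": 0.0475,"az": 0.0754,"hand": 0.35},
    {"x": 0.0164,"y": 0.0475,"az": 0.0754,"hand": 0.35},
    {"x": 0.0164,"y": 0.0475,"az": 0.0754,"hand": 0.35},
    {"x": 0.0164,"y": 0.0475,"az": 0.0754,"hand": 0.35},
    {"x": 0.0164,"y": 0.0475,"az": 0.0754,"hand": 0.35},
    {"x": 0.0164,"y": 0.0475,"az": 0.0754,"hand": 0.35},
    {"hand": 0.35},
  ],
)

```text
invalid input at $.targets[0]: expected keys x, y, z, ax, ay, az, hand
```

```bash
cat >> h.py <<'E'
J=np.array([551.9,90.04]);YAW=-1.4015
def jig(p):
    c,n=np.cos(YAW),np.sin(YAW); return np.array([[c,n],[-n,c]])@(np.asarray(p)[:2]-J)
def tool(st):
    from scipy.spatial.transform import Rotation as Ro
    y=Ro.from_quat(st["ee_rot"]).as_matrix(); a=np.arctan2(y[1,1],y[0,1])-(YAW+np.pi/2)
    print("t",st["t"],"tcp",st["tcp_pos"].round(1),"jig",jig(st["tcp_pos"]).round(1),"yaw err",round((a+np.pi/2)%np.pi-np.pi/2,3),"z",y[:,2].round(3),"gap",round(93*st["finger_gap"],1),"F",st["ft_force"].round(1))
E
python3 -c "
from h import *;from cell import *
s=get_state();tool(s);print(s['joints'])"
```

```text
t 0.1 tcp [ 224.  -556.1  231.7] jig [ 581.6 -432.1] yaw err -1.357 z [-0.     0.002 -1.   ] gap 93.0 F [-0.4 -0.3  0.7]
[-1.27341150e+00  1.31071928e-01  1.48914572e+00  1.77760465e-05
  1.52303440e+00 -8.54122074e-02]
```

All keys are needed.

Request:
drive_tool(
  targets=[
    {"x": 0.0164,"y": 0.0475,"z": 0,"ax": 0,"ay": 0,"az": 0.0754,"hand": 0.35},
    {"x": 0.0164,"y": 0.0475,"z": 0,"ax": 0,"ay": 0,"az": 0.0754,"hand": 0.35},
    {"x": 0.0164,"y": 0.0475,"z": 0,"ax": 0,"ay": 0,"az": 0.0754,"hand": 0.35},
    {"x": 0.0164,"y": 0.0475,"z": 0,"ax": 0,"ay": 0,"az": 0.0754,"hand": 0.35},
    {"x": 0.0164,"y": 0.0475,"z": 0,"ax": 0,"ay": 0,"az": 0.0754,"hand": 0.35},
    {"x": 0.0164,"y": 0.0475,"z": 0,"ax": 0,"ay": 0,"az": 0.0754,"hand": 0.35},
    {"x": 0.0164,"y": 0.0475,"z": 0,"ax": 0,"ay": 0,"az": 0.0754,"hand": 0.35},
    {"x": 0.0164,"y": 0.0475,"z": 0,"ax": 0,"ay": 0,"az": 0.0754,"hand": 0.35},
    {"x": 0.0164,"y": 0.0475,"z": 0,"ax": 0,"ay": 0,"az": 0.0754,"hand": 0.35},
  ],
  squeeze=10,
)

```text
t: 1.23
tcp_pos: [371.8, -127.5, 232.4]
ee_rot: [0.862, 0.507, 0.0, 0.0]
ft_force: [1.6, -0.1, 0.2]
finger_gap: 0.326
gripper_force: 0.0
```

Request:
drive_tool(
  targets=[
    {"x": 0.0164,"y": 0.0475,"z": 0,"ax": 0,"ay": 0,"az": 0.0754,"hand": 0.35},
    {"x": 0.0164,"y": 0.0475,"z": 0,"ax": 0,"ay": 0,"az": 0.0754,"hand": 0.35},
    {"x": 0.0164,"y": 0.0475,"z": 0,"ax": 0,"ay": 0,"az": 0.0754,"hand": 0.35},
    {"x": 0.0164,"y": 0.0475,"z": 0,"ax": 0,"ay": 0,"az": 0.0754,"hand": 0.35},
    {"x": 0.0164,"y": 0.0475,"z": 0,"ax": 0,"ay": 0,"az": 0.0754,"hand": 0.35},
    {"x": 0.0164,"y": 0.0475,"z": 0,"ax": 0,"ay": 0,"az": 0.0754,"hand": 0.35},
    {"x": 0.0164,"y": 0.0475,"z": 0,"ax": 0,"ay": 0,"az": 0.0754,"hand": 0.35},
    {"x": 0.0164,"y": 0.0475,"z": 0,"ax": 0,"ay": 0,"az": 0.0754,"hand": 0.35},
    {"x": 0.0164,"y": 0.0475,"z": 0,"ax": 0,"ay": 0,"az": 0.0754,"hand": 0.35},
    {"x": 0,"y": 0,"z": 0,"ax": 0,"ay": 0,"az": 0,"hand": 0.35},
  ],
)

```text
t: 2.48
tcp_pos: [518.9, 301.0, 230.7]
ee_rot: [0.643, 0.766, -0.001, -0.001]
ft_force: [0.3, -0.8, 1.3]
finger_gap: 0.324
gripper_force: 0.0
```

```bash
python3 -c "
from h import *;from cell import *
s=get_state();tool(s);print(s['joints'])"
```

```text
t 2.475 tcp [518.9 301.  230.7] jig [-213.6    3. ] yaw err 0.004 z [-0.003 -0.001 -1.   ] gap 30.1 F [ 0.3 -0.8  1.3]
[4.39911403e-01 1.33294138e-01 1.48849054e+00 6.14839981e-04
 1.52236507e+00 2.66705579e-01]
```

Request:
drive_tool(
  targets=[
    {"x": 0,"y": 0,"z": -0.05,"ax": 0,"ay": 0,"az": 0,"hand": 0.35},
    {"x": 0,"y": 0,"z": -0.05,"ax": 0,"ay": 0,"az": 0,"hand": 0.35},
    {"x": 0,"y": 0,"z": -0.05,"ax": 0,"ay": 0,"az": 0,"hand": 0.35},
    {"x": 0,"y": 0,"z": -0.03,"ax": 0,"ay": 0,"az": 0,"hand": 0.35},
    {"x": 0,"y": 0,"z": -0.02,"ax": 0,"ay": 0,"az": 0,"hand": 0.35},
    {"x": 0,"y": 0,"z": 0,"ax": 0,"ay": 0,"az": 0,"hand": 0.35},
  ],
)

```text
t: 3.22
tcp_pos: [518.3, 297.4, 31.3]
ee_rot: [0.645, 0.764, -0.001, -0.001]
ft_force: [0.6, 0.9, 0.9]
finger_gap: 0.326
gripper_force: 0.0
```

Request:
drive_tool(
  targets=[
    {"x": 0.0017,"y": -0.0099,"z": 0,"ax": 0,"ay": 0,"az": 0,"hand": 0.35},
    {"x": 0.0017,"y": -0.0099,"z": 0,"ax": 0,"ay": 0,"az": 0,"hand": 0.35},
    {"x": 0.0008,"y": -0.0049,"z": 0,"ax": 0,"ay": 0,"az": 0,"hand": 0.35},
    {"x": 0.0008,"y": -0.0049,"z": 0,"ax": 0,"ay": 0,"az": 0,"hand": 0.35},
    {"x": 0.0008,"y": -0.0049,"z": 0,"ax": 0,"ay": 0,"az": 0,"hand": 0.35},
    {"x": 0.0008,"y": -0.0049,"z": 0,"ax": 0,"ay": 0,"az": 0,"hand": 0.35},
    {"x": 0.0008,"y": -0.0049,"z": 0,"ax": 0,"ay": 0,"az": 0,"hand": 0.35},
    {"x": 0.0008,"y": -0.0049,"z": 0,"ax": 0,"ay": 0,"az": 0,"hand": 0.35},
    {"x": 0.0008,"y": -0.0049,"z": 0,"ax": 0,"ay": 0,"az": 0,"hand": 0.35},
  ],
)

```text
t: 4.35
tcp_pos: [528.3, 244.0, 32.6]
ee_rot: [0.645, 0.764, -0.0, -0.0]
ft_force: [0.5, 2.4, 1.6]
finger_gap: 0.325
gripper_force: 1.1
```

```bash
cat > look.py <<'E'
import sys
from h import *
from cell import *
tool(get_state()); n=sys.argv[1]
for c in("top",):
    s=snapshot(c); pickle.dump(s,open(f"pics/{n}{c}.pkl","wb")); v=s["image"]
    cv2.imwrite(f"pics/{n}{c}.png",cv2.resize(v[110:280,100:370],None,fx=2.9,fy=2.9,interpolation=cv2.INTER_CUBIC))
    cv2.imwrite(f"pics/{n}side.png",snapshot("side")["image"])
E
python3 look.py a
```

```text
t 4.35 tcp [528.3 244.   32.6] jig [-155.8    2.7] yaw err -0.0 z [-0. -0. -1.] gap 30.2 F [0.5 2.4 1.6]
```

View pics/atop.png

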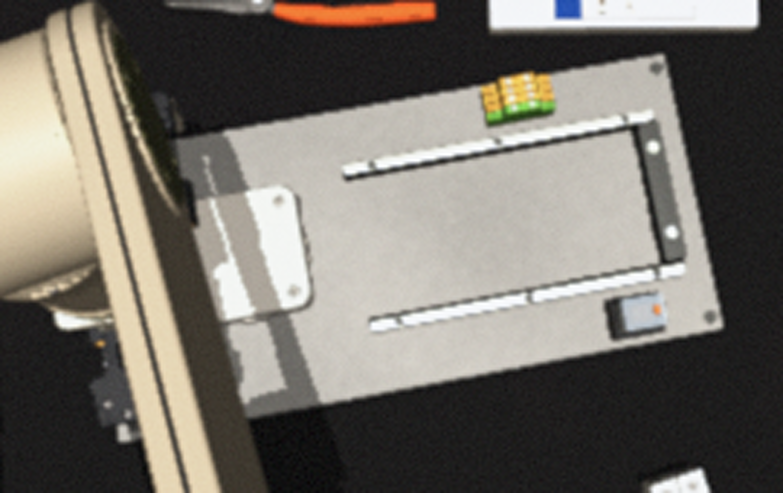

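Zoomed picture: arm covers the rear of the box; the lid's front edge is visible from (295,187) to (311,307) and looks near square to the lane. Measuring it in the jig frame.

```bash
cat > front.py <<'E'
import sys
from h import *
s=pickle.load(open(f"pics/{sys.argv[1]}top.pkl","rb")); g=cv2.cvtColor(s["image"],cv2.COLOR_BGR2GRAY)
c,n=np.cos(YAW),np.sin(YAW);R=np.array([[c,-n],[n,c]])
def prof(pts):
    q=proj(s,[np.r_[J+R@p,51] for p in pts]).astype(np.float32)
    return cv2.remap(g,q[:,:1],q[:,1:],cv2.INTER_CUBIC).ravel().astype(int)
x0=float(sys.argv[2]) # rough lid front
xs=np.arange(x0-20,x0+20,.5); F=[]
for y in np.arange(-28,32,4.):
    v=prof([(x,y) for x in xs]); k=np.where(v>205)[0]
    if len(k): F.append((y,xs[k[-1]]))
F=np.array(F); print(F.T.tolist()); p=np.polyfit(F[:,0],F[:,1],1); print("front x at y0",p[1],"yaw",-np.arctan(p[0]))
ys=np.arange(-60,60.1,.5)
for d in(8,10,12,15,18,22):
    v=prof([(p[1]-d,y) for y in ys]); k=ys[v>210]; print(d,k[[0,-1]] if len(k) else 0)
    if d==12: print(dict(zip(ys[::2].tolist(),v[::2].tolist())))
E
python3 front.py a -68
```

```text
[[-28.0, -24.0, -20.0, -16.0, -12.0, -8.0, -4.0, 0.0, 4.0, 8.0, 12.0, 16.0, 20.0, 24.0, 28.0], [-65.0, -64.0, -64.5, -64.0, -57.0, -64.5, -64.5, -64.0, -64.0, -49.0, -64.5, -64.5, -64.5, -64.5, -64.5]]
front x at y0 -62.86666666666665 yaw -0.006696328480024432
8 [-34.  45.]
10 [-34.5  46. ]
12 [-34.5  46. ]
{-60.0: 190, -59.0: 198, -58.0: 196, -57.0: 195, -56.0: 193, -55.0: 194, -54.0: 196, -53.0: 198, -52.0: 199, -51.0: 200, -50.0: 200, -49.0: 200, -48.0: 200, -47.0: 199, -46.0: 200, -45.0: 202, -44.0: 203, -43.0: 203, -42.0: 200, -41.0: 198, -40.0: 179, -39.0: 151, -38.0: 130, -37.0: 130, -36.0: 159, -35.0: 201, -34.0: 232, -33.0: 242, -32.0: 248, -31.0: 243, -30.0: 234, -29.0: 222, -28.0: 203, -27.0: 188, -26.0: 176, -25.0: 176, -24.0: 184, -23.0: 198, -22.0: 206, -21.0: 219, -20.0: 232, -19.0: 242, -18.0: 245, -17.0: 245, -16.0: 245, -15.0: 245, -14.0: 245, -13.0: 245, -12.0: 245, -11.0: 245, -10.0: 244, -9.0: 244, -8.0: 244, -7.0: 244, -6.0: 243, -5.0: 243, -4.0: 244, -3.0: 244, -2.0: 244, -1.0: 244, 0.0: 244, 1.0: 244, 2.0: 244, 3.0: 244, 4.0: 244, 5.0: 245, 6.0: 245, 7.0: 245, 8.0: 245, 9.0: 245, 10.0: 245, 11.0: 244, 12.0: 244, 13.0: 245, 14.0: 245, 15.0: 245, 16.0: 245, 17.0: 245, 18.0: 244, 19.0: 244, 20.0: 243, 21.0: 244, 22.0: 245, 23.0: 244, 24.0: 244, 25.0: 244, 26.0: 244, 27.0: 244, 28.0: 244, 29.0: 244, 30.0: 239, 31.0: 233, 32.0: 223, 33.0: 215, 34.0: 199, 35.0: 186, 36.0: 175, 37.0: 172, 38.0: 188, 39.0: 215, 40.0: 236, 41.0: 242, 42.0: 246, 43.0: 246, 44.0: 239, 45.0: 229, 46.0: 214, 47.0: 203, 48.0: 195, 49.0: 195, 50.0: 192, 51.0: 190, 52.0: 190, 53.0: 191, 54.0: 190, 55.0: 189, 56.0: 189, 57.0: 190, 58.0: 189, 59.0: 188, 60.0: 188}
15 [-34.5  46. ]
18 [-34.5  45.5]
22 [-26.5  46. ]
```

Box now square, at jig (-106, +5.5). It must go 5.5 mm to -y, so I'll push it from the +y side with the tool turned a quarter.

Request:
drive_tool(
  targets=[
    {"x": -0.0034,"y": 0.0197,"z": 0,"ax": 0,"ay": 0,"az": 0,"hand": 0.35},
    {"x": 0,"y": 0,"z": 0.04,"ax": 0,"ay": 0,"az": 0,"hand": 0.35},
    {"x": 0,"y": 0,"z": 0.04,"ax": 0,"ay": 0,"az": 0,"hand": 0.35},
    {"x": 0,"y": 0,"z": 0,"ax": 0,"ay": 0,"az": 0,"hand": 0.35},
  ],
)

```text
t: 4.95
tcp_pos: [527.2, 266.4, 116.9]
ee_rot: [0.644, 0.765, 0.003, 0.002]
ft_force: [-0.5, -0.7, -0.2]
finger_gap: 0.325
gripper_force: 0.0
```

Request:
drive_tool(
  targets=[
    {"x": 0.0083,"y": -0.0057,"z": 0,"ax": 0,"ay": 0,"az": 0.157,"hand": 0.35},
    {"x": 0.0083,"y": -0.0057,"z": 0,"ax": 0,"ay": 0,"az": 0.157,"hand": 0.35},
    {"x": 0.0083,"y": -0.0057,"z": 0,"ax": 0,"ay": 0,"az": 0.157,"hand": 0.35},
    {"x": 0.0083,"y": -0.0057,"z": 0,"ax": 0,"ay": 0,"az": 0.157,"hand": 0.35},
    {"x": 0.0083,"y": -0.0057,"z": 0,"ax": 0,"ay": 0,"az": 0.157,"hand": 0.35},
    {"x": 0.0083,"y": -0.0057,"z": 0,"ax": 0,"ay": 0,"az": 0.157,"hand": 0.35},
    {"x": 0.0083,"y": -0.0057,"z": 0,"ax": 0,"ay": 0,"az": 0.157,"hand": 0.35},
    {"x": 0.0083,"y": -0.0057,"z": 0,"ax": 0,"ay": 0,"az": 0.157,"hand": 0.35},
    {"x": 0.0083,"y": -0.0057,"z": 0,"ax": 0,"ay": 0,"az": 0.157,"hand": 0.35},
    {"x": 0.0083,"y": -0.0057,"z": 0,"ax": 0,"ay": 0,"az": 0.157,"hand": 0.35},
  ],
)

```text
t: 6.2
tcp_pos: [607.2, 207.7, 111.0]
ee_rot: [-0.087, 0.996, -0.0, -0.001]
ft_force: [-0.1, -1.0, -0.0]
finger_gap: 0.328
gripper_force: 0.0
```

Request:
drive_tool(
  targets=[
    {"x": 0,"y": 0,"z": 0,"ax": 0,"ay": 0,"az": 0,"hand": 0.35},
    {"x": 0,"y": 0,"z": 0,"ax": 0,"ay": 0,"az": 0,"hand": 0.35},
  ],
)

```text
t: 6.45
tcp_pos: [607.1, 207.6, 111.7]
ee_rot: [-0.082, 0.997, -0.0, -0.001]
ft_force: [0.1, -0.2, -0.4]
finger_gap: 0.325
gripper_force: 0.0
```

```bash
python3 look.py b; python3 front.py b -68 | grep -v '{'
```

```text
t 6.45 tcp [607.1 207.6 111.7] jig [-106.6   74.3] yaw err 1.567 z [-0.001 -0.    -1.   ] gap 30.3 F [ 0.1 -0.2 -0.4]
[[-28.0, -24.0, -20.0, -16.0, -12.0, -8.0, -4.0, 0.0, 4.0, 8.0, 12.0, 16.0, 20.0, 24.0, 28.0], [-69.5, -70.0, -70.0, -70.5, -70.5, -71.0, -71.0, -71.5, -71.5, -72.0, -72.0, -72.5, -72.5, -73.0, -73.0]]
front x at y0 -71.36666666666666 yaw 0.062418809995957204
8 [-60.  60.]
10 [-60.  60.]
12 [-60.  60.]
15 [-36.  60.]
18 [ 8.5 60. ]
22 [-60.  -37.5]
```

View pics/bside.png

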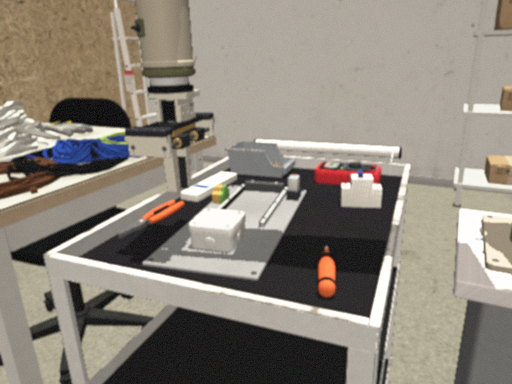

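Side view: box flat on the plate around (218,232), gripper beside it on the +y side, terminals untouched. Lower and push sideways to TCP jig y=49.5.

Request:
drive_tool(
  targets=[
    {"x": 0,"y": 0,"z": -0.04,"ax": 0,"ay": 0,"az": 0,"hand": 0.35},
    {"x": 0,"y": 0,"z": -0.04,"ax": 0,"ay": 0,"az": 0,"hand": 0.35},
    {"x": 0,"y": 0,"z": 0,"ax": 0,"ay": 0,"az": 0,"hand": 0.35},
    {"x": -0.0059,"y": -0.001,"z": 0,"ax": 0,"ay": 0,"az": 0,"hand": 0.35},
    {"x": -0.0059,"y": -0.001,"z": 0,"ax": 0,"ay": 0,"az": 0,"hand": 0.35},
    {"x": -0.0032,"y": -0.0005,"z": 0,"ax": 0,"ay": 0,"az": 0,"hand": 0.35},
    {"x": -0.0032,"y": -0.0005,"z": 0,"ax": 0,"ay": 0,"az": 0,"hand": 0.35},
    {"x": -0.003,"y": -0.0005,"z": 0,"ax": 0,"ay": 0,"az": 0,"hand": 0.35},
    {"x": -0.003,"y": -0.0005,"z": 0,"ax": 0,"ay": 0,"az": 0,"hand": 0.35},
    {"x": 0,"y": 0,"z": 0,"ax": 0,"ay": 0,"az": 0,"hand": 0.35},
  ],
)

```text
t: 7.8
tcp_pos: [583.7, 203.0, 32.8]
ee_rot: [-0.084, 0.996, 0.0, 0.0]
ft_force: [1.0, 1.2, 2.2]
finger_gap: 0.325
gripper_force: 0.8
```

```bash
python3 -c "
from h import *;from cell import *
tool(get_state())"
```

```text
t 7.8 tcp [583.7 203.   32.8] jig [-106.    50.4] yaw err 1.57 z [ 0.  0. -1.] gap 30.2 F [1.  1.2 2.2]
```

Request:
drive_tool(
  targets=[
    {"x": -0.001,"y": -0.0002,"z": 0,"ax": 0,"ay": 0,"az": 0,"hand": 0.35},
    {"x": 0,"y": 0,"z": 0,"ax": 0,"ay": 0,"az": 0,"hand": 0.35},
    {"x": 0.0197,"y": 0.0034,"z": 0,"ax": 0,"ay": 0,"az": 0,"hand": 0.35},
    {"x": 0,"y": 0,"z": 0.04,"ax": 0,"ay": 0,"az": 0,"hand": 0.35},
    {"x": 0,"y": 0,"z": 0.04,"ax": 0,"ay": 0,"az": 0,"hand": 0.35},
    {"x": 0,"y": 0,"z": 0,"ax": 0,"ay": 0,"az": 0,"hand": 0.35},
  ],
)

```text
t: 8.55
tcp_pos: [604.6, 206.8, 116.6]
ee_rot: [-0.084, 0.996, 0.0, 0.003]
ft_force: [0.3, -0.6, 0.3]
finger_gap: 0.323
gripper_force: 0.0
```

Request:
drive_tool(
  targets=[
    {"x": -0.0081,"y": 0.0061,"z": 0,"ax": 0,"ay": 0,"az": -0.157,"hand": 0.35},
    {"x": -0.0081,"y": 0.0061,"z": 0,"ax": 0,"ay": 0,"az": -0.157,"hand": 0.35},
    {"x": -0.0081,"y": 0.0061,"z": 0,"ax": 0,"ay": 0,"az": -0.157,"hand": 0.35},
    {"x": -0.0081,"y": 0.0061,"z": 0,"ax": 0,"ay": 0,"az": -0.157,"hand": 0.35},
    {"x": -0.0081,"y": 0.0061,"z": 0,"ax": 0,"ay": 0,"az": -0.157,"hand": 0.35},
    {"x": -0.0081,"y": 0.0061,"z": 0,"ax": 0,"ay": 0,"az": -0.157,"hand": 0.35},
    {"x": -0.0081,"y": 0.0061,"z": 0,"ax": 0,"ay": 0,"az": -0.157,"hand": 0.35},
    {"x": -0.0081,"y": 0.0061,"z": 0,"ax": 0,"ay": 0,"az": -0.157,"hand": 0.35},
    {"x": -0.0081,"y": 0.0061,"z": 0,"ax": 0,"ay": 0,"az": -0.157,"hand": 0.35},
    {"x": -0.0081,"y": 0.0061,"z": 0,"ax": 0,"ay": 0,"az": -0.157,"hand": 0.35},
  ],
)

```text
t: 9.8
tcp_pos: [519.8, 266.9, 110.8]
ee_rot: [0.647, 0.763, -0.001, -0.001]
ft_force: [0.4, 0.1, 0.8]
finger_gap: 0.321
gripper_force: 0.0
```

Request:
drive_tool(
  targets=[
    {"x": 0,"y": 0,"z": -0.04,"ax": 0,"ay": 0,"az": 0,"hand": 0.35},
    {"x": 0,"y": 0,"z": -0.04,"ax": 0,"ay": 0,"az": 0,"hand": 0.35},
    {"x": 0,"y": 0,"z": 0,"ax": 0,"ay": 0,"az": 0,"hand": 0.35},
  ],
)

```text
t: 10.18
tcp_pos: [516.9, 265.4, 27.4]
ee_rot: [0.645, 0.764, -0.005, -0.002]
ft_force: [-0.6, -0.7, 0.5]
finger_gap: 0.326
gripper_force: 0.0
```

```bash
python3 look.py c; python3 front.py c -68 | grep -v '{'
```

```text
t 10.175 tcp [516.9 265.4  27.4] jig [-178.8   -5. ] yaw err -0.0 z [-0.01  -0.004 -1.   ] gap 30.3 F [-0.6 -0.7  0.5]
[[-28.0, -24.0, -20.0, -16.0, -12.0, -8.0, -4.0, 0.0, 4.0, 8.0, 12.0, 16.0, 20.0, 24.0, 28.0], [-64.0, -63.5, -63.5, -63.5, -63.5, -49.5, -63.5, -63.5, -63.5, -63.5, -64.0, -63.5, -63.5, -63.5, -64.0]]
front x at y0 -62.66666666666666 yaw 0.026333197218637628
8 [-41.5  37.5]
10 [-42.5  37.5]
12 [-42.5  38. ]
15 [-42.5  38. ]
18 [-42.5  38. ]
22 [-42.5  38. ]
```

View pics/ctop.png

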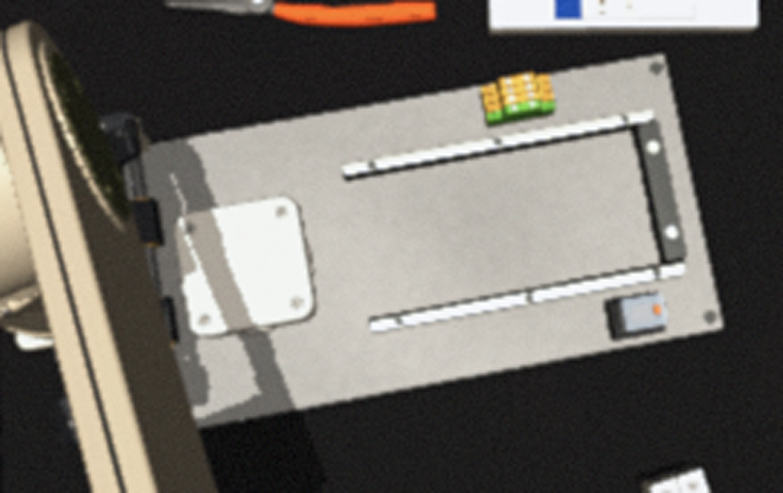

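Zoomed picture: box square in front of the mouth, lid from (190,210) to (312,320). It reads jig y≈-2, with 7 mm body clearance per side. Centre the tool, then push to just inside the lane and check.

Request:
drive_tool(
  targets=[
    {"x": 0.0032,"y": -0.0096,"z": 0,"ax": 0,"ay": 0,"az": 0,"hand": 0.35},
    {"x": 0,"y": 0,"z": 0,"ax": 0,"ay": 0,"az": 0,"hand": 0.35},
    {"x": 0,"y": 0,"z": 0,"ax": 0,"ay": 0,"az": 0,"hand": 0.35},
  ],
)

```text
t: 10.65
tcp_pos: [525.4, 257.6, 33.7]
ee_rot: [0.645, 0.764, 0.001, 0.0]
ft_force: [0.5, 0.6, 0.9]
finger_gap: 0.327
gripper_force: 0.0
```

```bash
python3 -c "
from h import *;from cell import *
tool(get_state())"
```

```text
t 10.65 tcp [525.4 257.6  33.7] jig [-169.7    2.1] yaw err -0.001 z [ 0.002  0.001 -1.   ] gap 30.4 F [0.5 0.6 0.9]
```

Request:
drive_tool(
  targets=[
    {"x": 0.0013,"y": -0.0079,"z": 0,"ax": 0,"ay": 0,"az": 0,"hand": 0.35},
    {"x": 0.0013,"y": -0.0079,"z": 0,"ax": 0,"ay": 0,"az": 0,"hand": 0.35},
    {"x": 0.0014,"y": -0.0079,"z": 0,"ax": 0,"ay": 0,"az": 0,"hand": 0.35},
    {"x": 0.0014,"y": -0.0079,"z": 0,"ax": 0,"ay": 0,"az": 0,"hand": 0.35},
    {"x": 0.0014,"y": -0.0079,"z": 0,"ax": 0,"ay": 0,"az": 0,"hand": 0.35},
    {"x": 0.0014,"y": -0.0079,"z": 0,"ax": 0,"ay": 0,"az": 0,"hand": 0.35},
    {"x": 0.0014,"y": -0.0079,"z": 0,"ax": 0,"ay": 0,"az": 0,"hand": 0.35},
    {"x": 0.0007,"y": -0.0039,"z": 0,"ax": 0,"ay": 0,"az": 0,"hand": 0.35},
    {"x": 0.0007,"y": -0.0039,"z": 0,"ax": 0,"ay": 0,"az": 0,"hand": 0.35},
    {"x": 0,"y": 0,"z": 0,"ax": 0,"ay": 0,"az": 0,"hand": 0.35},
  ],
)

```text
t: 11.9
tcp_pos: [535.6, 194.1, 32.5]
ee_rot: [0.645, 0.764, -0.0, 0.0]
ft_force: [-0.3, 0.3, -0.0]
finger_gap: 0.327
gripper_force: 0.0
```

```bash
python3 look.py d; python3 front.py d -15 | grep -v '{'
```

```text
t 11.9 tcp [535.6 194.1  32.5] jig [-105.3    1.4] yaw err -0.0 z [-0.    -0.001 -1.   ] gap 30.4 F [-0.3  0.3 -0. ]
[[-28.0, -24.0, -20.0, -16.0, -12.0, -8.0, -4.0, 0.0, 4.0, 8.0, 12.0, 16.0, 20.0, 24.0, 28.0], [-1.5, -4.5, -3.0, -13.0, -13.5, -13.5, -13.5, -13.5, -13.0, -13.5, -13.5, -13.5, -13.5, -13.0, -13.5]]
front x at y0 -11.299999999999997 yaw 0.1671750170930776
8 [-60.  52.]
10 [-60.   52.5]
12 [-60.  52.]
15 [-60.   51.5]
18 [-59.5  50.5]
22 [-55.  39.]
```

View pics/dtop.png

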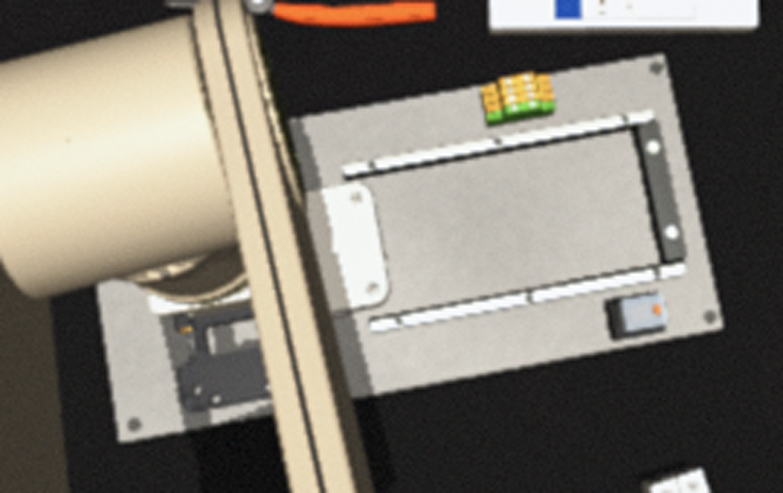

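Front edge square across the lane mouth ((370,182)–(387,300)), box y≈-1.5, rails clear. Continue straight along the lane.

Request:
drive_tool(
  targets=[
    {"x": 0.0018,"y": -0.0098,"z": 0,"ax": 0,"ay": 0,"az": 0,"hand": 0.35},
    {"x": 0.0017,"y": -0.0099,"z": 0,"ax": 0,"ay": 0,"az": 0,"hand": 0.35},
    {"x": 0.0018,"y": -0.0098,"z": 0,"ax": 0,"ay": 0,"az": 0,"hand": 0.35},
    {"x": 0.0017,"y": -0.0099,"z": 0,"ax": 0,"ay": 0,"az": 0,"hand": 0.35},
    {"x": 0.0018,"y": -0.0098,"z": 0,"ax": 0,"ay": 0,"az": 0,"hand": 0.35},
    {"x": 0.0017,"y": -0.0099,"z": 0,"ax": 0,"ay": 0,"az": 0,"hand": 0.35},
    {"x": 0.0018,"y": -0.0098,"z": 0,"ax": 0,"ay": 0,"az": 0,"hand": 0.35},
    {"x": 0.0013,"y": -0.0079,"z": 0,"ax": 0,"ay": 0,"az": 0,"hand": 0.35},
    {"x": 0.0008,"y": -0.0049,"z": 0,"ax": 0,"ay": 0,"az": 0,"hand": 0.35},
    {"x": 0,"y": 0,"z": 0,"ax": 0,"ay": 0,"az": 0,"hand": 0.35},
  ],
)

```text
t: 13.25
tcp_pos: [550.2, 112.4, 32.7]
ee_rot: [0.645, 0.764, -0.0, 0.0]
ft_force: [0.4, -0.6, -0.3]
finger_gap: 0.324
gripper_force: 0.0
```

```bash
python3 look.py e; python3 front.py e 69 | grep -v '{'
```

```text
t 13.25 tcp [550.2 112.4  32.7] jig [-22.4   2.1] yaw err -0.001 z [ 0. -0. -1.] gap 30.1 F [ 0.4 -0.6 -0.3]
[[-28.0, -24.0, -20.0, -16.0, -12.0, -8.0, -4.0, 0.0, 4.0, 8.0, 12.0, 16.0, 20.0, 24.0, 28.0], [79.0, 79.0, 79.0, 79.5, 79.5, 79.0, 79.5, 79.5, 79.5, 79.5, 79.5, 79.5, 80.0, 79.5, 80.0]]
front x at y0 79.43333333333332 yaw -0.014284742587396706
8 [-60.  60.]
10 [-60.  60.]
12 [-60.   4.]
15 0
18 [27.5 60. ]
22 [-60.  60.]
```

View pics/etop.png

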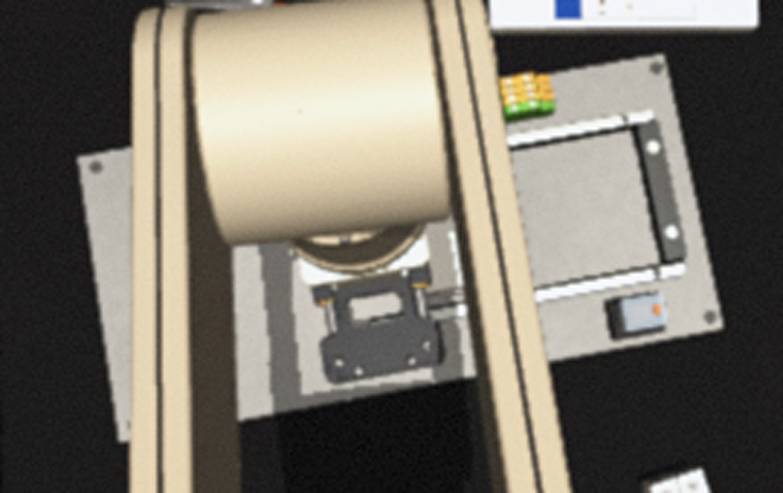

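Arm hides the box now (only the stop and rail ends at (660,190) are visible), but the pusher keeps the square line. Continue to near the stop.

Request:
drive_tool(
  targets=[
    {"x": 0.0017,"y": -0.0099,"z": 0,"ax": 0,"ay": 0,"az": 0,"hand": 0.35},
    {"x": 0.0017,"y": -0.0099,"z": 0,"ax": 0,"ay": 0,"az": 0,"hand": 0.35},
    {"x": 0.0017,"y": -0.0099,"z": 0,"ax": 0,"ay": 0,"az": 0,"hand": 0.35},
    {"x": 0.0017,"y": -0.0099,"z": 0,"ax": 0,"ay": 0,"az": 0,"hand": 0.35},
    {"x": 0.0017,"y": -0.0099,"z": 0,"ax": 0,"ay": 0,"az": 0,"hand": 0.35},
    {"x": 0.0017,"y": -0.0099,"z": 0,"ax": 0,"ay": 0,"az": 0,"hand": 0.35},
    {"x": 0.0017,"y": -0.0099,"z": 0,"ax": 0,"ay": 0,"az": 0,"hand": 0.35},
    {"x": 0.0017,"y": -0.0099,"z": 0,"ax": 0,"ay": 0,"az": 0,"hand": 0.35},
    {"x": 0.0013,"y": -0.0079,"z": 0,"ax": 0,"ay": 0,"az": 0,"hand": 0.35},
    {"x": 0,"y": 0,"z": 0,"ax": 0,"ay": 0,"az": 0,"hand": 0.35},
  ],
)

```text
t: 14.6
tcp_pos: [565.0, 24.8, 32.5]
ee_rot: [0.645, 0.764, -0.0, 0.0]
ft_force: [-1.0, 0.7, -0.8]
finger_gap: 0.326
gripper_force: 0.0
```

```bash
python3 look.py f
```

```text
t 14.6 tcp [565.   24.8  32.5] jig [66.5  1.9] yaw err -0.001 z [-0. -0. -1.] gap 30.4 F [-1.   0.7 -0.8]
```

View pics/fside.png

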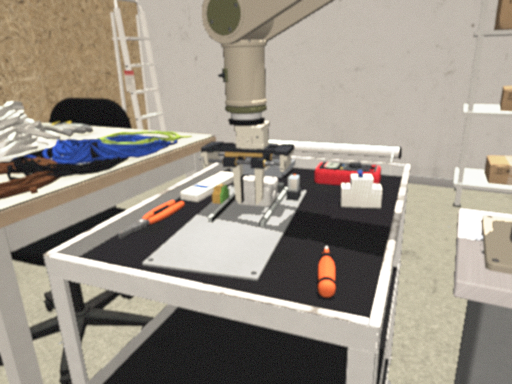

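Side view: fingers (~(258,190)) behind the box inside the lane, rails clear, terminals and relay in place. 19 mm to go, slowly.

Request:
drive_tool(
  targets=[
    {"x": 0.0008,"y": -0.0049,"z": 0,"ax": 0,"ay": 0,"az": 0,"hand": 0.35},
    {"x": 0.0007,"y": -0.0039,"z": 0,"ax": 0,"ay": 0,"az": 0,"hand": 0.35},
    {"x": 0.0005,"y": -0.003,"z": 0,"ax": 0,"ay": 0,"az": 0,"hand": 0.35},
    {"x": 0.0003,"y": -0.002,"z": 0,"ax": 0,"ay": 0,"az": 0,"hand": 0.35},
    {"x": 0.0003,"y": -0.0015,"z": 0,"ax": 0,"ay": 0,"az": 0,"hand": 0.35},
    {"x": 0.0002,"y": -0.0015,"z": 0,"ax": 0,"ay": 0,"az": 0,"hand": 0.35},
    {"x": 0,"y": 0,"z": 0,"ax": 0,"ay": 0,"az": 0,"hand": 0.35},
  ],
)

```text
t: 15.58
tcp_pos: [567.9, 8.7, 32.7]
ee_rot: [0.645, 0.764, -0.0, 0.0]
ft_force: [0.3, 0.5, -0.6]
finger_gap: 0.324
gripper_force: 0.0
```

Request:
drive_tool(
  targets=[
    {"x": 0.0002,"y": -0.001,"z": 0,"ax": 0,"ay": 0,"az": 0,"hand": 0.35},
    {"x": 0,"y": 0,"z": 0,"ax": 0,"ay": 0,"az": 0,"hand": 0.35},
  ],
)

```text
t: 15.82
tcp_pos: [568.0, 8.0, 32.7]
ee_rot: [0.645, 0.764, 0.0, 0.0]
ft_force: [-0.4, 1.1, 0.5]
finger_gap: 0.326
gripper_force: 0.6
```

```bash
python3 -c "
from h import *;from cell import *
tool(get_state())"
```

```text
t 15.825 tcp [568.    8.   32.7] jig [83.6  2.1] yaw err -0.0 z [ 0.  0. -1.] gap 30.3 F [-0.4  1.1  0.5]
```

Request:
drive_tool(
  targets=[
    {"x": 0.0002,"y": -0.001,"z": 0,"ax": 0,"ay": 0,"az": 0,"hand": 0.35},
    {"x": 0,"y": 0,"z": 0,"ax": 0,"ay": 0,"az": 0,"hand": 0.35},
  ],
)

```text
t: 16.08
tcp_pos: [568.1, 8.0, 32.7]
ee_rot: [0.645, 0.764, 0.001, -0.001]
ft_force: [-0.6, 5.5, 1.4]
finger_gap: 0.325
gripper_force: 3.2
```

Request:
drive_tool(
  targets=[
    {"x": 0.0002,"y": -0.001,"z": 0,"ax": 0,"ay": 0,"az": 0,"hand": 0.35},
    {"x": 0,"y": 0,"z": 0,"ax": 0,"ay": 0,"az": 0,"hand": 0.35},
  ],
)

```text
t: 16.32
tcp_pos: [568.1, 7.9, 32.8]
ee_rot: [0.645, 0.764, 0.001, -0.001]
ft_force: [-1.7, 11.0, 3.4]
finger_gap: 0.325
gripper_force: 5.5
```

Force rises with no motion: the box is home. Back straight off, lift, clear the view.

Request:
drive_tool(
  targets=[
    {"x": -0.0017,"y": 0.0099,"z": 0,"ax": 0,"ay": 0,"az": 0,"hand": 0.35},
    {"x": -0.0034,"y": 0.0197,"z": 0,"ax": 0,"ay": 0,"az": 0,"hand": 0.35},
    {"x": -0.0034,"y": 0.0197,"z": 0,"ax": 0,"ay": 0,"az": 0,"hand": 0.35},
    {"x": 0,"y": 0,"z": 0.05,"ax": 0,"ay": 0,"az": 0,"hand": 0.35},
    {"x": 0,"y": 0,"z": 0.05,"ax": 0,"ay": 0,"az": 0,"hand": 0.35},
    {"x": 0,"y": 0.05,"z": 0.05,"ax": 0,"ay": 0,"az": 0,"hand": 0.35},
    {"x": 0,"y": 0.05,"z": 0,"ax": 0,"ay": 0,"az": 0,"hand": 0.35},
    {"x": 0,"y": 0.05,"z": 0,"ax": 0,"ay": 0,"az": 0,"hand": 0.35},
    {"x": 0,"y": 0.05,"z": 0,"ax": 0,"ay": 0,"az": 0,"hand": 0.35},
    {"x": 0,"y": 0.05,"z": 0,"ax": 0,"ay": 0,"az": 0,"hand": 0.35},
  ],
)

```text
t: 17.58
tcp_pos: [558.9, 302.1, 176.9]
ee_rot: [0.645, 0.765, 0.0, 0.0]
ft_force: [-0.3, -0.5, 1.2]
finger_gap: 0.324
gripper_force: 0.0
```

```bash
python3 look.py g; python3 front.py g 177
```

```text
t 17.575 tcp [558.9 302.1 176.9] jig [-207.9   42.6] yaw err 0.001 z [ 0. -0. -1.] gap 30.1 F [-0.3 -0.5  1.2]
[[-28.0, -24.0, -20.0, -16.0, -12.0, -8.0, -4.0, 0.0, 4.0, 8.0, 12.0, 16.0, 20.0, 24.0, 28.0], [175.5, 175.0, 175.0, 175.0, 175.0, 175.0, 175.0, 175.0, 175.0, 175.0, 175.0, 175.0, 175.0, 180.5, 181.0]]
front x at y0 175.79999999999998 yaw -0.06375277246514256
8 [-60.  52.]
10 [-60.   38.5]
12 [-41.  39.]
{-60.0: 173, -59.0: 161, -58.0: 144, -57.0: 132, -56.0: 126, -55.0: 119, -54.0: 112, -53.0: 97, -52.0: 103, -51.0: 142, -50.0: 182, -49.0: 199, -48.0: 202, -47.0: 202, -46.0: 192, -45.0: 174, -44.0: 160, -43.0: 163, -42.0: 187, -41.0: 219, -40.0: 243, -39.0: 247, -38.0: 246, -37.0: 246, -36.0: 237, -35.0: 223, -34.0: 206, -33.0: 194, -32.0: 181, -31.0: 175, -30.0: 179, -29.0: 191, -28.0: 211, -27.0: 230, -26.0: 243, -25.0: 244, -24.0: 244, -23.0: 243, -22.0: 243, -21.0: 243, -20.0: 244, -19.0: 244, -18.0: 244, -17.0: 243, -16.0: 243, -15.0: 244, -14.0: 244, -13.0: 243, -12.0: 243, -11.0: 243, -10.0: 243, -9.0: 244, -8.0: 244, -7.0: 243, -6.0: 243, -5.0: 244, -4.0: 244, -3.0: 244, -2.0: 243, -1.0: 243, 0.0: 243, 1.0: 244, 2.0: 244, 3.0: 244, 4.0: 244, 5.0: 244, 6.0: 244, 7.0: 243, 8.0: 244, 9.0: 244, 10.0: 244, 11.0: 243, 12.0: 243, 13.0: 244, 14.0: 244, 15.0: 244, 16.0: 244, 17.0: 244, 18.0: 244, 19.0: 244, 20.0: 244, 21.0: 243, 22.0: 243, 23.0: 243, 24.0: 238, 25.0: 231, 26.0: 219, 27.0: 208, 28.0: 189, 29.0: 176, 30.0: 168, 31.0: 173, 32.0: 186, 33.0: 199, 34.0: 219, 35.0: 235, 36.0: 246, 37.0: 251, 38.0: 239, 39.0: 221, 40.0: 167, 41.0: 108, 42.0: 63, 43.0: 61, 44.0: 93, 45.0: 136, 46.0: 163, 47.0: 154, 48.0: 141, 49.0: 135, 50.0: 140, 51.0: 155, 52.0: 172, 53.0: 180, 54.0: 185, 55.0: 186, 56.0: 186, 57.0: 186, 58.0: 187, 59.0: 185, 60.0: 185}
15 [-41.   49.5]
18 [-60.  52.]
22 [-60.   51.5]
```

View pics/gtop.png

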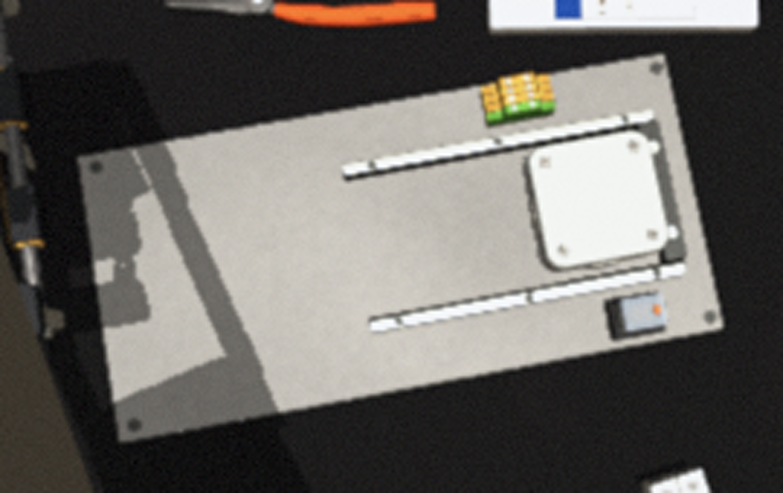

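The picture shows the box square against the stop (lid (530,150)–(667,250)), with the front edge straight, x≈134 and y≈-1. Rails are clear, the terminals and relay are where they were, and the gripper is away. Handing in.

```bash
python3 -c "
from cell import *
print(job_done())"
```

```text
the job is handed in; nothing more can be done
None
```

The junction box is pushed home square against the end stop (measured x ≈ 134 mm, y ≈ -1 mm in the jig frame), no rail contact was seen in the pictures, and the gripper is clear; the job is handed in at about 18 s, and no verdict was returned.

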